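# Sort the lathe bits into their trays

## Task

Clear the lathe bench: sort the five loose things into the blue trays, each into the tray that has a sample of its kind bolted on the ledge behind it - the two turning tools, the two stepped chuck jaws and the flanged bush. Each must end flat on the floor of its tray, the same way up as it is now, and two of a kind must not touch each other. Leave the oil bottle and the chuck key where they are.

Things in the scene. Friction and masses are not known exactly. Their poses are not given: they have to be found in the camera images.
- tool_a_mid (a point): a lathe turning tool lying flat: a bare steel bar 100 long, 16 wide, 16 high (mm), with a small brass-coloured square cutting insert on top at its +x end. This point is its centre, 8 mm above its underside; x runs along the bar, z up. About 190 g (may vary by a third)
- tool_b_mid (a point): the second turning tool, the same as tool_a: 100 x 16 x 16 mm, point and axes likewise
- jaw_a_mid (a point): a lathe chuck jaw standing on its base: a steel block 60 long (x) and 18 wide (y) in three steps like a staircase: 16 mm high for x = -30 to -10, 29.5 mm high for x = -10 to 10, 42 mm high for x = 10 to 30. This point lies midway along it, 21 mm above its underside, inside the middle step; z up. Grasped across its 18 mm width. About 240 g (may vary by a third)
- jaw_b_mid (a point): the second chuck jaw, the same as jaw_a, point and axes likewise
- bush_mid (a point): a white nylon flanged bush standing on its flange: flange 40 mm across and 6 high, above it a round hub 28 mm across up to 42 mm, with a 16 mm bore through it. Best gripped by the hub above the flange: fingers reaching lower meet the wider flange and must open past 40 mm to let go. This point is on its axis, 21 mm above its underside; z up along the axis. About 30 g (may vary by a third)
- tray_tools: a shallow blue sheet-steel tray, fixed to the bench, 140 (x) by 160 (y) mm outside, walls 5 thick and 20 high, floor 5 thick (inside 130 by 150, floor top 5 mm above the bench). Origin: under its centre, at bench height; z up; +x points away from the robot towards a ledge (10 high, 120 wide, from x = 69 to 119 mm) outside the tray on which a sample turning tool is bolted for good (leave it; its top is 26 mm above the bench). All three trays are alike but for the sample
- tray_jaws: a shallow blue sheet-steel tray, fixed to the bench, 140 (x) by 160 (y) mm outside, walls 5 thick and 20 high, floor 5 thick (inside 130 by 150, floor top 5 mm above the bench). Origin: under its centre, at bench height; z up; +x points away from the robot towards a ledge (10 high, 120 wide, from x = 69 to 119 mm) outside the tray on which a sample chuck jaw is bolted for good (leave it; its top is 52 mm above the bench). All three trays are alike but for the sample
- tray_bush: a shallow blue sheet-steel tray, fixed to the bench, 140 (x) by 160 (y) mm outside, walls 5 thick and 20 high, floor 5 thick (inside 130 by 150, floor top 5 mm above the bench). Origin: under its centre, at bench height; z up; +x points away from the robot towards a ledge (10 high, 120 wide, from x = 69 to 119 mm) outside the tray on which a sample bush is bolted for good (leave it; its top is 52 mm above the bench). All three trays are alike but for the sample
- oil_bottle: bystander: a pale translucent plastic oil bottle with a red cap, 52 mm across, 120 mm high, standing loose to the left; origin at the centre of its underside
- chuck_key: bystander: a steel T-shaped chuck key lying loose to the right, about 103 x 100 mm, 14 mm high; origin at its underside, midway along its 90 mm stem (x along the stem, the cross-bar at x = -50 mm)

How it is judged:
By the outcome, as a careful person would: the job done as asked, in the order asked, and still so for the second after the job is handed in, with the robot touching nothing.
It also fails if it takes over 128 s, if anything falls off the work surface, if the arm or the gripper's body presses on something with over 40 N, if the wrist force passes 120 N, or if a joint passes its speed limit or range.

## Robot

A 6-joint arm with a two-finger parallel gripper is mounted at the origin on the work surface. World frame = base frame: x ahead of the robot, y to its left, z up, the work surface at z = 0. Lengths are in mm, angles in rad, forces in N, time in s.
With the tool pointing down it reaches from about 425 to 950 mm from the base axis. Payload 3.5 kg.
Tool frame: the origin (TCP) lies between the finger pads; the fingertips stand manip.nose_length ahead of it and the grasp point (between the pads) lies 6 mm ahead of it (manip.nose_length is the distance from the TCP to the fingertips, in mm); z points along the fingers, y is the direction in which the jaws open and shut (so a half turn about z gives the same grasp; the last joint's range is limited). The gripper opens to 85 mm and grips with 20 to 120 N. Pads are 22 mm wide; open, the fingers measure 114 mm over their backs; the gripper's body (76 mm by 85 mm) begins 54 mm behind the grasp point. The pads swing forward as they close: fully open they stand 13 mm farther back than shut.
Start: joints at [-1.265, 0.286, 1.577, -0, 1.279, -0.15], TCP at [297.142, -606.063, 256.325] pointing down, gripper open.
Joint ranges: [-2.77, 2.77], [-0.9, 2.22], [0.21, 2.48], [-1.53, 4.67], [0.24, 2.81], [-2.84, 2.84]. Speed limits (rad/s): [2.79, 2.79, 3.14, 3.14, 3.14, 3.14].

## Interface

Orientations are given as a 3x3 rotation matrix whose columns are the frame's x, y, z axes.
In Python, from plant import manip, imaging, ticket gives the robot as it stands.
- The arm moves only by the tool drive_tool, never from a script. Its argument "plan" is text: rows parted by semicolons, each of 5 numbers parted by spaces: the finger opening in cm, from 0 to 8.54, then the shift along the tool's x, y, z in cm, then the turn about the tool's z in rad. A call has exactly 8 rows; each row is the pose to reach, as a shift and turn from the pose commanded when the call began, along the tool's axes at that moment; what a row does not reach only later rows make up. A row lasts 1/10 s, in which the tool goes at most 50 mm and 8.59 degrees, less where a joint would pass 70% of its speed; a pose out of reach is approached as far as the arm can. A call with a gripper value outside its range is refused whole. The fingers move at their own pace and stop on an object; the grip force is fixed at half the most. Time passes only in rows, so rows that repeat a pose let the fingers close, or fill a call up. It gives the time, the measured TCP pose, the force and the opening at its end, in the units of the state.
- manip.state(): the state, without advancing time (a new reading comes with each control period).
- imaging.grab_frame(name): name is "scene" or "side" or "wrist"; returns a dict with "img" (480x640x3 uint8, red, green, blue), "vertical_fov" (degrees; the focal length in pixels is half the picture's height over the tangent of half this angle, whatever the lens; pixels are square), "cx", "cy" (the principal point, pixels), "R" (3x3) and "t" (3): a world point X has camera coordinates R X + t. Camera axes: x right, y down, z forward; pixel columns grow to the right and rows downward; lengths in mm; the calibration is good to about 2 mm. The wrist camera is an equidistant fisheye: a pixel r from the principal point sees the ray r / f radians off the axis. A picture is of the moment at which its call begins. There is no depth.
- ticket.hand_in(): hands the job in, once; it reports no verdict.
The state is a dict: "time_s": time; "qpos": joint angles; "qd": joint speeds; "joint_efforts": joint torques, N m; "tcp_pos": TCP position; "ee_rot": TCP orientation; "wrist_force": force on the tool from outside, world axes, zero at the start; "moment": the same for the moment, N m; "grip_width": opening from 0.0 (shut) to 1.0 (fully open).
Only numpy, scipy, OpenCV 4.12 (cv2) and the standard library are available. Lean on these libraries where they do the work, as an engineer would, in place of code of your own. Each camera call takes 0.05 s, during which the arm holds its last target. There are 200 camera calls.

## Working session

There is one attempt and no reset: what is moved stays moved. The work goes in short steps, Python scripts to look and compute and a tool call to move; the robot and the scene stay as the last step left them, time stands still between calls to the robot, and variables do not carry over. Pictures are saved under pics/ and viewed, about 12 in all and at most 16, crops included, and the job is handed in when it is done.

Besides the shell and the picture viewer there is one more tool, called after "Emit:" in YAML: its name, and indented under it one key for each argument. drive_tool: Moves the arm, as the interface text tells. Its arguments: {"type":"object","properties":{"plan":{"type":"string"}},"required":["plan"]}

```bash
mkdir -p pics; cat > h.py <<'E'
import numpy as np, cv2
from plant import manip, imaging, ticket
def grab(name,fn):
    f=imaging.grab_frame(name); np.savez('pics/'+fn+'.npz',**f)
    cv2.imwrite('pics/'+fn+'.png',f['img'][:,:,::-1]); return f
def load(fn): return np.load('pics/'+fn+'.npz')
def ray(f,u,v):
    F=240/np.tan(np.radians(float(f['vertical_fov']))/2)
    d=np.array([u-float(f['cx']),v-float(f['cy'])])
    return F,d
def world(f,u,v,z,fish=False):
    F,d=ray(f,u,v)
    if fish:
        r=np.hypot(*d); th=r/F; c=np.array([*(d/max(r,1e-9)*np.sin(th)),np.cos(th)])
    else: c=np.array([*d/F,1.])
    R=f['R'];C=-R.T@f['t']; w=R.T@c
    return C+w*(z-C[2])/w[2]
def proj(f,X,fish=False):
    F=240/np.tan(np.radians(float(f['vertical_fov']))/2)
    c=f['R']@np.array(X,float)+f['t']
    if fish:
        rho=np.hypot(c[0],c[1]); s=F*np.arctan2(rho,c[2])/max(rho,1e-9)
    else: s=F/c[2]
    return np.array([float(f['cx'])+s*c[0],float(f['cy'])+s*c[1]])
E
python3 - <<'E'
from h import *
for n in('scene','side','wrist'):
    f=grab(n,n+'0'); print(n,f['vertical_fov'],f['cx'],f['cy'],-f['R'].T@f['t'],f['R'][2])
s=manip.state();print(manip.nose_length,s)
E
```

```text
scene 47.93735945789004 320.6037873920476 237.66386841111617 [1094.08816303  433.23007045  801.446712  ] [-0.55623085 -0.43667559 -0.70705139]
side 55.24682502498348 322.86374963671756 244.4953780655442 [208.98468624 570.98672411 855.1927971 ] [ 0.2808824  -0.55452215 -0.78333279]
wrist 65.70646984690485 326.6588937150174 242.6932246160649 [ 369.19256647 -571.73783602  372.51851887] [-0.28064325 -0.1346394  -0.95032184]
25.0 {'time_s': 0.15, 'qpos': array([-1.26503026e+00,  2.87013727e-01,  1.57787018e+00, -5.10838199e-06,
        1.27855789e+00, -1.49967757e-01]), 'qd': array([-0.00013077, -0.00357924, -0.00344807, -0.00105729,  0.0009429 ,
       -0.001239  ]), 'joint_efforts': array([ 1.20267519e-03, -4.06599605e+01, -2.93142039e+01, -1.49044972e-04,
        3.97556592e-03, -1.58667319e-05]), 'tcp_pos': array([ 296.98472292, -605.63539001,  255.21453983]), 'ee_rot': array([[ 8.97937723e-01,  4.40122176e-01, -5.61299159e-04],
       [ 4.40122451e-01, -8.97936036e-01,  1.76189529e-03],
       [ 2.71438448e-04, -1.82911261e-03, -9.99998290e-01]]), 'wrist_force': array([ 0.42971353, -0.55408187, -0.01233099]), 'moment': array([-0.00039264,  0.01374769,  0.03157751]), 'grip_width': 0.9991356389378462}
```

View pics/scene0.png

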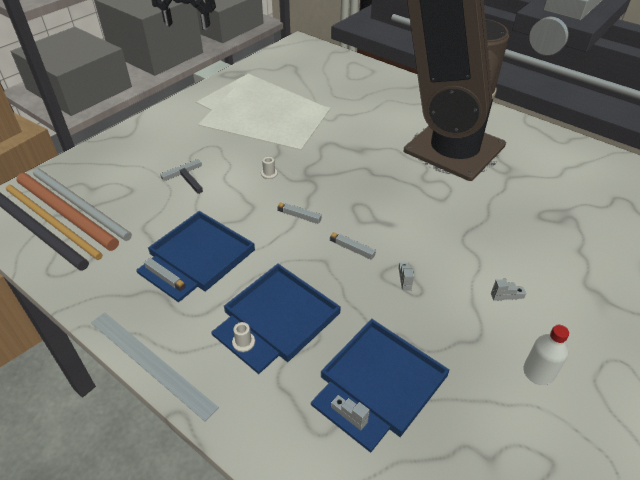

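View pics/side0.png

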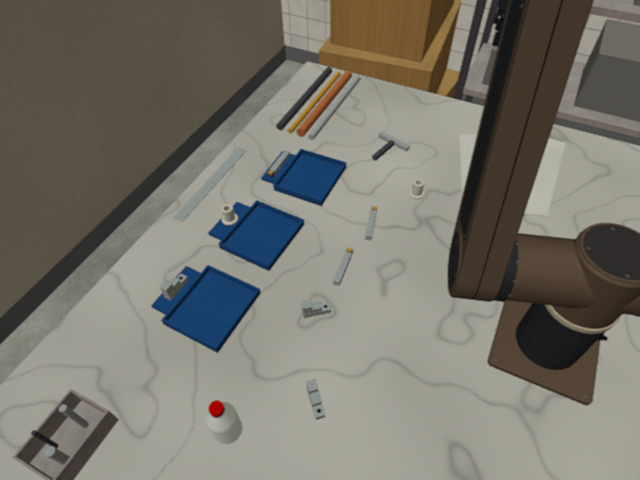

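The scene view shows the tool tray at (202,250), bush tray at (283,312) and jaw tray at (385,375). The loose items are the bush at (268,168), tools at (300,212) and (353,245), and jaws at (406,276) and (508,289). I'll enlarge these.

```bash
python3 - <<'E'
from h import *
a=cv2.imread('pics/scene0.png');b=cv2.imread('pics/side0.png')
def cr(im,x,y,w,h,s): 
    o=cv2.resize(im[y:y+h,x:x+w],None,fx=s,fy=s,interpolation=cv2.INTER_CUBIC)
    for k in range(0,w,10): cv2.line(o,(k*s,0),(k*s,8 if (x+k)%50 else 16),(0,0,255),1)
    for k in range(0,h,10): cv2.line(o,(0,k*s),(8 if (y+k)%50 else 16,k*s),(0,0,255),1)
    return o
A=cr(a,250,150,130,110,3);A2=cr(a,390,250,140,60,4)
B=cr(b,290,170,140,240,3)
cv=np.zeros((600,800,3),np.uint8)
cv[:330,:390]=A;cv[340:580,:560]=A2
cv2.imwrite('pics/c1.png',cv)
cv2.imwrite('pics/c2.png',cr(b,290,170,140,150,4))
print('jaws side')
f=load('scene0');g=load('side0')
# tray rough centres
for n,(u,v) in dict(tools=(202,250),bush=(283,312),jaws=(385,375)).items(): print(n,world(f,u,v,5).round())
for n,(u,v) in dict(tools=(311,176),bush=(262,235),jaws=(212,308)).items(): print(n,world(g,u,v,5).round())
for n,(u,v,z) in dict(bush=(268,176,0),t1=(300,212,8),t2=(353,245,8),j1=(406,276,21),j2=(508,289,15),bottle=(541,375,0),key=(185,175,7)).items(): print(n,world(f,u,v,z).round())
E
```

```text
jaws side
tools [ 647. -224.    5.]
bush [662.   8.   5.]
jaws [653. 226.   5.]
tools [ 646. -228.    5.]
bush [659.   6.   5.]
jaws [651. 227.   5.]
bush [ 380. -287.    0.]
t1 [ 436. -141.    8.]
t2 [445.   8.   8.]
j1 [459. 143.  21.]
j2 [360. 308.  15.]
bottle [486. 429.   0.]
key [ 507. -435.    7.]
```

View pics/c1.png

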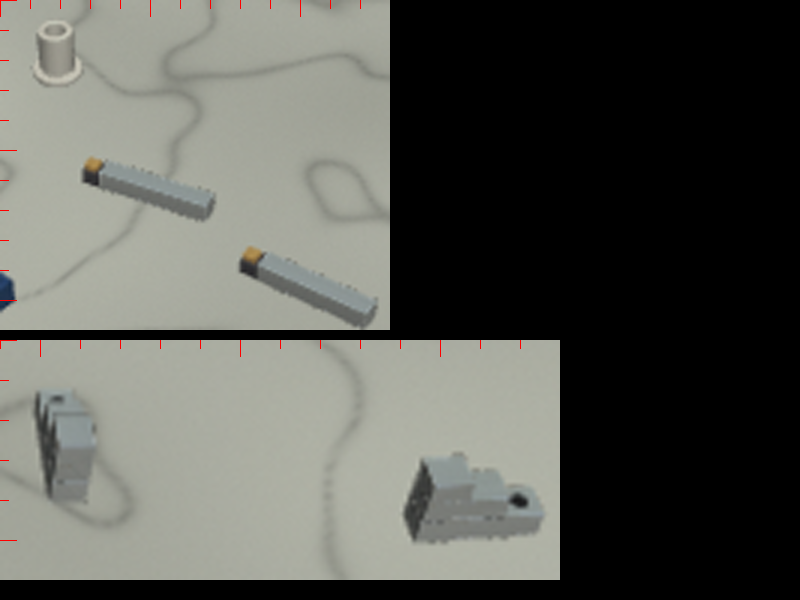

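View pics/c2.png

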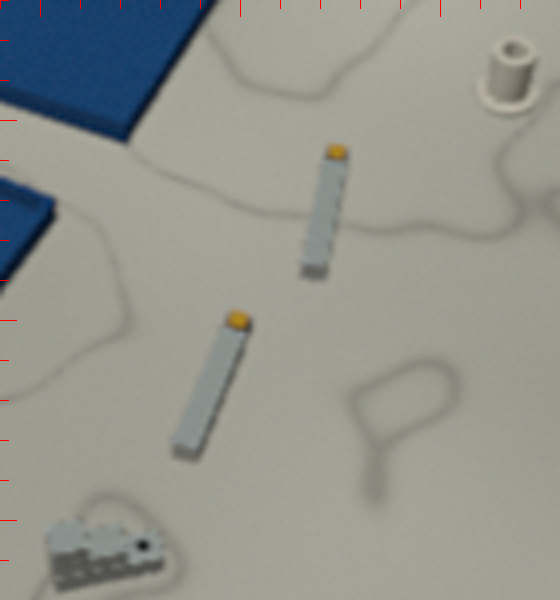

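```bash
python3 - <<'E'
from h import *
f=load('scene0');g=load('side0')
S=lambda x,y,z:world(g,290+x/4,170+y/4,z)
A=lambda x,y,z:world(f,250+x/3,150+y/3,z)
B=lambda x,y,z:world(f,390+x/4,250+(y-340)/4,z)
def seg(n,p,q): print(n,p.round(1),q.round(1),'mid',((p+q)/2).round(1),'len',np.linalg.norm(p-q).round(1),'ang',np.arctan2(*(p-q)[1::-1]).round(3))
seg('t1 side',S(337,146,16),S(314,266,16)); seg('t1 scene',A(93,164,16),A(213,196,16))
seg('t2 side',S(238,312,16),S(187,448,16)); seg('t2 scene',A(250,254,16),A(375,302,16))
seg('j1 side bottomface',S(57,590,0),S(163,570,0)); seg('j1 scene end',B(52,498,0),B(85,500,0))
seg('j2 scene',B(417,542,0),B(541,530,0))
print('bush',S(508,92,6),A(58,70,6),'top',S(514,49,42),A(55,31,42))
E
```

```text
t1 side [ 447.5 -187.3   16. ] [423.2 -91.5  16. ] mid [ 435.4 -139.4   16. ] len 98.9 ang -1.322
t1 scene [ 450.8 -183.    16. ] [422.6 -93.4  16. ] mid [ 436.7 -138.2   16. ] len 93.9 ang -1.266
t2 side [449.6 -40.5  16. ] [436.2  58.   16. ] mid [442.9   8.7  16. ] len 99.4 ang -1.436
t2 scene [452.8 -36.8  16. ] [436.3  56.3  16. ] mid [444.5   9.7  16. ] len 94.5 ang -1.396
j1 side bottomface [464.4 159.6   0. ] [419.1 124.3   0. ] mid [441.7 141.9   0. ] len 57.4 ang 0.662
j1 scene end [474.2 148.8   0. ] [465.3 161.8   0. ] mid [469.7 155.3   0. ] len 15.7 ang -0.971
j2 scene [388.7 297.4  -0. ] [345.  340.1   0. ] mid [366.9 318.8  -0. ] len 61.1 ang -0.774
bush [ 368.77627402 -288.29781413    6.        ] [ 376.36006668 -286.25453543    6.        ] top [ 370.98697747 -289.79680051   42.        ] [ 374.48412466 -288.1878126    42.        ]
```

```bash
cat >> h.py <<'E'
def go(*targets):
    """print shift (cm, tool axes) and turn from the present pose to each (x,y,z,yaw)"""
    s=manip.state(); R=s['ee_rot']; p=s['tcp_pos']; yaw=np.arctan2(R[1,0],R[0,0])
    print('t',round(s['time_s'],2),'tcp',p.round(1),'yaw',yaw.round(3),'q6',s['qpos'][5].round(2),'w',s['grip_width'].round(3),'F',s['wrist_force'].round(1))
    for x,y,z,a in targets:
        d=R.T@(np.array([x,y,z])-p)/10; t=(yaw-a+np.pi)%(2*np.pi)-np.pi
        print('  ->',d.round(2),'turn',round(t,3))
E
python3 - <<'E'
from h import *
f=load('scene0')
for n,c in dict(tools=[(200,212),(254,246),(203,289),(150,248)],bush=[(279,265),(340,310),(289,358),(226,311)],jaws=[(374,321),(448,374),(401,433),(323,372)]).items():
    P=np.array([world(f,u,v,20) for u,v in c]);
    a=[np.arctan2(*(P[i]-P[j])[1::-1]) for i,j in((2,1),(3,0),(1,0),(2,3))]
    print(n,P.mean(0).round(1),np.round(a,3),[np.linalg.norm(P[i]-P[i-1]).round() for i in range(4)])
go((436,-139,150,1.84),(436,-139,28,1.84))
E
```

```text
tools [ 650.9 -217.6   20. ] [0.023 0.016 1.564 1.532] [np.float64(136.0), np.float64(160.0), np.float64(141.0), np.float64(161.0)]
bush [664.7  12.3  20. ] [-0.045  0.     1.491  1.552] [np.float64(143.0), np.float64(159.0), np.float64(134.0), np.float64(152.0)]
jaws [656.8 229.   20. ] [-0.044 -0.05   1.495  1.52 ] [np.float64(137.0), np.float64(155.0), np.float64(133.0), np.float64(156.0)]Traceback (most recent call last):
  File "<stdin>", line 7, in <module>
  File "h.py", line 28, in go
    print('t',round(s['time_s'],2),'tcp',p.round(1),'yaw',yaw.round(3),'q6',s['qpos'][5].round(2),'w',s['grip_width'].round(3),'F',s['wrist_force'].round(1))
                                                                                                      ^^^^^^^^^^^^^^^^^^^^^
AttributeError: 'float' object has no attribute 'round'
```

```bash
sed -i "s/s\['grip_width'\].round(3)/round(float(s['grip_width']),3)/" h.py; python3 - <<'E'
from h import *
go((436,-139,170,1.84),(436,-139,28,1.84))
E
```

```text
t 0.15 tcp [ 297.  -605.6  255.2] yaw 0.456 q6 -0.15 w 0.999 F [ 0.4 -0.6 -0. ]
  -> [ 33.02 -35.77   8.6 ] turn -1.384
  -> [ 33.01 -35.74  22.8 ] turn -1.384
```

Emit:
drive_tool:
  plan: "8.5 4 -4.4 1 -0.15; 8.5 7.5 -8.2 2 -0.3; 8.5 11 -12 3 -0.45; 8.5 14.5 -15.7 4 -0.6; 8.5 18 -19.5 5 -0.75; 8.5 21.5 -23.3 6 -0.9; 8.5 25 -27 7 -1.05; 8.5 28.5 -30.9 8 -1.2"

```text
time_s: 0.95
tcp_pos: [409.4, -227.5, 181.1]
ee_rot: [[-0.091, 0.996, 0.0], [0.996, 0.091, 0.0], [-0.0, 0.0, -1.0]]
wrist_force: [0.4, 0.2, -0.5]
grip_width: 0.996
```

```bash
python3 - <<'E'
from h import *
go((436,-139,170,1.84),(436,-139,28,1.84))
E
```

```text
t 0.95 tcp [ 409.4 -227.5  181.1] yaw 1.661 q6 -0.82 w 0.996 F [ 0.4  0.2 -0.5]
  -> [8.57 3.45 1.11] turn -0.179
  -> [ 8.57  3.44 15.31] turn -0.179
```

Emit:
drive_tool:
  plan: "8.5 3.1 1.2 0.3 -0.1; 8.5 6.2 2.4 0.6 -0.18; 8.5 6.2 2.4 0.6 -0.18; 8.5 6.2 2.4 0.6 -0.18; 8.5 6.2 2.4 0.6 -0.18; 8.5 6.2 2.4 0.6 -0.18; 5 6.2 2.4 0.6 -0.18; 5 6.2 2.4 0.6 -0.18"

```text
time_s: 1.75
tcp_pos: [427.9, -166.4, 175.7]
ee_rot: [[-0.261, 0.965, 0.0], [0.965, 0.261, -0.0], [-0.0, 0.0, -1.0]]
wrist_force: [-1.3, 1.1, -0.1]
grip_width: 0.683
```

```bash
python3 - <<'E'
from h import *
go((436,-139,170,1.84),(436,-139,28,1.84))
f=grab('wrist','w1'); im=f['img'][:,:,::-1].copy()
for X in [(436,-139,16)]+[(436+s*50*np.cos(1.84)+t*8*np.sin(1.84),-139+s*50*np.sin(1.84)-t*8*np.cos(1.84),16) for s in(1,-1) for t in (1,-1)]:
    u=proj(f,X,True); cv2.circle(im,tuple(int(round(a)) for a in u),2,(0,0,255),-1)
cv2.imwrite('pics/w1m.png',im)
E
```

```text
t 1.75 tcp [ 427.9 -166.4  175.7] yaw 1.834 q6 -0.86 w 0.683 F [-1.3  1.1 -0.1]
  -> [2.43 1.49 0.57] turn -0.006
  -> [ 2.44  1.49 14.77] turn -0.006
```

View pics/w1m.png

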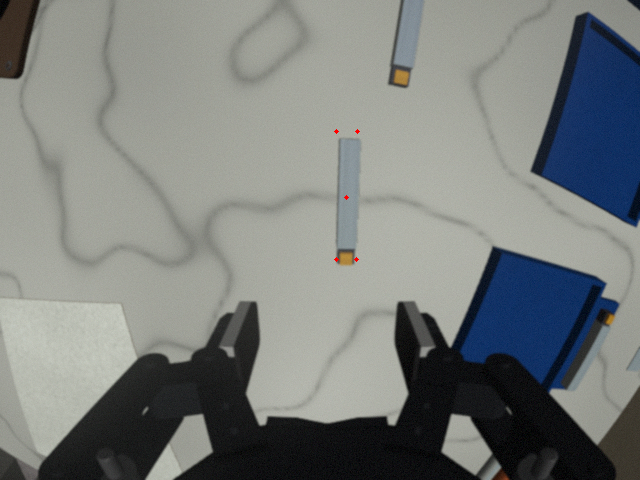

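The wrist view shows tool 1 with end midpoints at (349.5,138) and (346.5,265). That is about 5 px from my prediction, so I'm refining it.

```bash
python3 - <<'E'
from h import *
f=load('w1')
p=world(f,349.5,138,16,True);q=world(f,346.5,265,16,True);print((p+q)/2,np.linalg.norm(p-q),np.arctan2(*(p-q)[1::-1]))
m=(p+q)/2;a=np.arctan2(*(p-q)[1::-1])
print('t2 insert end',world(f,399,86,16,True))
for c in[(494,248),(606,283),(553,388),(454,352)]: print(world(f,*c,20,True).round(1))
go((m[0],m[1],60,a),(m[0],m[1],28,a))
E
```

```text
[ 438.67685076 -143.61006451   16.        ] 100.05520862734215 1.824346784253347
t2 insert end [450.87234787 -46.85006808  16.        ]
[ 566.7 -145.    20. ]
[ 714.9 -144.8   20. ]
[ 720.  -276.3   20. ]
[ 572.3 -249.    20. ]
t 1.8 tcp [ 427.9 -166.2  175.6] yaw 1.835 q6 -0.86 w 0.602 F [-0.5  0.4 -0.8]
  -> [ 1.91  1.63 11.56] turn 0.01
  -> [ 1.91  1.63 14.76] turn 0.01
```

Emit:
drive_tool:
  plan: "5 1.9 1.6 3 0; 5 1.9 1.6 7 0.01; 5 1.9 1.6 11 0.01; 5 1.9 1.6 13.5 0.01; 5 1.9 1.6 14.6 0.01; 5 1.9 1.6 14.7 0.01; 5 1.9 1.6 14.7 0.01; 5 1.9 1.6 14.7 0.01"

```text
time_s: 2.6
tcp_pos: [439.8, -144.0, 30.3]
ee_rot: [[-0.252, 0.968, 0.003], [0.968, 0.252, -0.002], [-0.003, 0.003, -1.0]]
wrist_force: [1.1, 0.4, 0.1]
grip_width: 0.585
```

Emit:
drive_tool:
  plan: "2.5 0 0 0 0; 1 0 0 0 0; 1 0 0 0 0; 1 0 0 0 0; 1 0 0 0 0; 1 0 0 0 0; 1 0 0 0 0; 1 0 0 0 0"

```text
time_s: 3.4
tcp_pos: [439.2, -143.6, 29.7]
ee_rot: [[-0.252, 0.968, 0.001], [0.968, 0.252, -0.001], [-0.001, 0.001, -1.0]]
wrist_force: [-0.7, 0.4, 6.9]
grip_width: 0.167
```

Emit:
drive_tool:
  plan: "1 0 0 -3 0; 1 0 0 -7 0; 1 0 0 -11 0; 1 0 0 -12 0; 1 0 0 -12 0; 1 0 0 -12 0; 1 0 0 -12 0; 1 0 0 -12 0"

```text
time_s: 4.2
tcp_pos: [437.3, -142.5, 146.3]
ee_rot: [[-0.252, 0.968, -0.004], [0.968, 0.252, 0.002], [0.003, -0.003, -1.0]]
wrist_force: [-0.2, -0.3, -2.1]
grip_width: 0.165
```

```bash
python3 - <<'E'
from h import *
go((678,-224,150,1.571))
E
```

```text
t 4.2 tcp [ 437.3 -142.5  146.3] yaw 1.826 q6 -0.79 w 0.165 F [-0.2 -0.3 -2.1]
  -> [-13.96  21.23  -0.48] turn 0.255
```

Emit:
drive_tool:
  plan: "1 -2.3 3.5 -0.1 0.05; 1 -4.6 7 -0.2 0.1; 1 -7 10.6 -0.3 0.15; 1 -9.3 14.1 -0.4 0.2; 1 -11.6 17.7 -0.5 0.25; 1 -14 21.2 -0.5 0.25; 1 -14 21.2 -0.5 0.25; 1 -14 21.2 -0.5 0.25"

```text
time_s: 5.0
tcp_pos: [678.5, -225.0, 150.5]
ee_rot: [[-0.005, 1.0, -0.004], [1.0, 0.005, 0.002], [0.002, -0.004, -1.0]]
wrist_force: [-1.2, -1.1, -2.0]
grip_width: 0.164
```

```bash
python3 - <<'E'
from h import *
go((678,-224,34,1.571))
f=grab('wrist','w2'); im=f['img'][:,:,::-1].copy()
for cx,cy in ((648,-224),(662,9)):
  for sx in(-70,70):
    for sy in(-80,80):
      u=proj(f,(cx+sx,cy+sy,20),True); cv2.circle(im,tuple(int(round(a)) for a in u),2,(0,0,255),-1)
cv2.imwrite('pics/w2m.png',im)
E
```

```text
t 5.0 tcp [ 678.5 -225.   150.5] yaw 1.576 q6 -0.47 w 0.164 F [-1.2 -1.1 -2. ]
  -> [7.000e-02 1.000e-02 1.165e+01] turn 0.005
```

View pics/w2m.png

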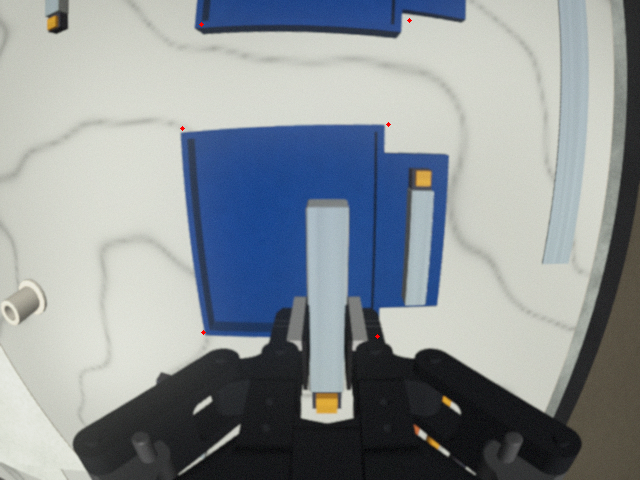

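The tray corners in the wrist view match my prediction within about 4 px, and tool 1 is held straight over the far half of the tray. I'll lower it and release.

Emit:
drive_tool:
  plan: "1 -0.1 -0.2 3 0; 1 -0.1 -0.2 7 0; 1 -0.1 -0.2 10 0; 1 -0.1 -0.2 11 0; 1 -0.1 -0.2 11.4 0; 1 -0.1 -0.2 11.5 0; 1 -0.1 -0.2 11.5 0; 1 -0.1 -0.2 11.5 0"

```text
time_s: 5.85
tcp_pos: [678.2, -226.8, 41.1]
ee_rot: [[-0.005, 1.0, 0.003], [1.0, 0.005, -0.002], [-0.002, 0.003, -1.0]]
wrist_force: [0.3, -0.3, -1.7]
grip_width: 0.16
```

Emit:
drive_tool:
  plan: "3 0 0 0.1 0; 3 0 0 0.1 0; 3 0 0 0.1 0; 3 0 0 0.1 0; 3 0 0 -2 0; 3 0 0 -6 0; 3 0 0 -10 0; 3 0 0 -11 0"

```text
time_s: 6.65
tcp_pos: [679.9, -227.5, 155.6]
ee_rot: [[-0.005, 1.0, 0.01], [1.0, 0.005, -0.005], [-0.005, 0.01, -1.0]]
wrist_force: [0.7, -0.1, 1.2]
grip_width: 0.346
```

```bash
python3 - <<'E'
from h import *
go((444,8,150,1.72))
E
```

```text
t 6.65 tcp [ 679.9 -227.5  155.6] yaw 1.576 q6 -0.47 w 0.346 F [ 0.7 -0.1  1.2]
  -> [ 23.67 -23.47   0.22] turn -0.144
```

Emit:
drive_tool:
  plan: "3 3.3 -3.3 0 -0.02; 3 6.6 -6.6 0 -0.04; 3 9.9 -9.9 0 -0.06; 3 13.2 -13.2 0 -0.08; 3 16.5 -16.5 0.2 -0.1; 4 19.8 -19.8 0.2 -0.12; 5 23.2 -23.4 0.2 -0.14; 5 23.2 -23.4 0.2 -0.14"

```text
time_s: 7.45
tcp_pos: [436.0, 8.2, 143.8]
ee_rot: [[-0.148, 0.989, -0.007], [0.989, 0.148, 0.002], [0.003, -0.006, -1.0]]
wrist_force: [0.7, 0.6, -0.3]
grip_width: 0.585
```

Emit:
drive_tool:
  plan: "5 0 0 0 0; 5 0 0 0 0; 5 0 0 0 0; 5 0 0 0 0; 5 0 0 0 0; 5 0 0 0 0; 5 0 0 0 0; 5 0 0 0 0"

```text
time_s: 8.25
tcp_pos: [441.8, 4.6, 146.6]
ee_rot: [[-0.144, 0.99, -0.0], [0.99, 0.144, 0.0], [0.0, -0.0, -1.0]]
wrist_force: [-0.4, 0.1, -0.5]
grip_width: 0.585
```

```bash
python3 - <<'E'
from h import *
go((444,4,150,1.72))
f=grab('wrist','w3'); g=grab('side','s3')
im=np.vstack([f['img'],]);a=cv2.resize(g['img'][130:280,240:400],(480,450),interpolation=cv2.INTER_CUBIC)
w=cv2.resize(f['img'][100:300,240:400],(320,400))
o=np.zeros((450,800,3),np.uint8);o[:,:480]=a;o[:400,480:]=w
cv2.imwrite('pics/c3.png',o[:,:,::-1])
E
```

```text
t 8.25 tcp [441.8   4.6 146.6] yaw 1.716 q6 -0.36 w 0.585 F [-0.4  0.1 -0.5]
  -> [-0.09  0.21 -0.34] turn -0.004
```

View pics/c3.png

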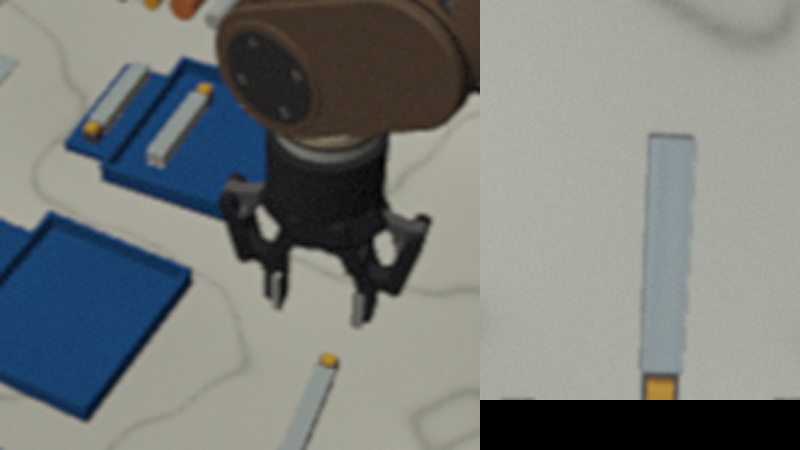

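Tool 1 lies flat in its tray. Tool 2's far end is at (335.5,168) and its insert seam at (330.5,287) in the wrist image.

```bash
python3 - <<'E'
from h import *
f1=load('w1');p=world(f1,349.5,138,16,True);q=world(f1,346.8,250,16,True);print(np.linalg.norm(p-q))
f=load('w3');p=world(f,335.5,168,16,True);q=world(f,330.5,287,16,True)
d=q-p;print(p,q,np.linalg.norm(d));a=np.arctan2(*(-d)[1::-1]);m=p+d/np.linalg.norm(d)*50;print(m,a)
go((m[0],m[1],28,a),(m[0],m[1],146,a))
E
```

```text
87.3024055665733
[440.51774524  54.98210378  16.        ] [449.91914747 -31.27180223  16.        ] 86.7647547454603
[445.93549941   5.27649102  16.        ] 1.6793645679427744
t 8.35 tcp [441.8   4.7 146.6] yaw 1.716 q6 -0.36 w 0.585 F [ 0.8 -0.3  0.5]
  -> [ 0.    0.42 11.86] turn 0.036
  -> [0.   0.42 0.06] turn 0.036
```

Consistent with tool 1 (87 mm), so I'll descend and close.

Emit:
drive_tool:
  plan: "5 0 0.4 3 0.03; 5 0 0.4 7 0.03; 5 0 0.4 10 0.03; 5 0 0.4 11.5 0.03; 5 0 0.4 11.8 0.03; 5 0 0.4 11.8 0.03; 5 0 0.4 11.8 0.03; 5 0 0.4 11.8 0.03"

```text
time_s: 9.15
tcp_pos: [446.9, 5.0, 29.9]
ee_rot: [[-0.115, 0.993, 0.003], [0.993, 0.115, -0.001], [-0.001, 0.003, -1.0]]
wrist_force: [0.3, 0.1, 0.5]
grip_width: 0.587
```

Emit:
drive_tool:
  plan: "2.5 0 0 0 0; 1 0 0 0 0; 1 0 0 0 0; 1 0 0 0 0; 1 0 0 0 0; 1 0 0 0 0; 1 0 0 0 0; 1 0 0 0 0"

```text
time_s: 9.95
tcp_pos: [446.4, 5.1, 29.4]
ee_rot: [[-0.115, 0.993, 0.001], [0.993, 0.115, -0.0], [-0.0, 0.001, -1.0]]
wrist_force: [-1.7, 0.0, 5.4]
grip_width: 0.168
```

Emit:
drive_tool:
  plan: "1 0 0 -3 0; 1 0 0 -7 0; 1 0 0 -11 0; 1 0 0 -12 0; 1 0 0 -12 0; 1 0 0 -12 0; 1 0 0 -12 0; 1 0 0 -12 0"

```text
time_s: 10.75
tcp_pos: [444.5, 5.5, 146.5]
ee_rot: [[-0.115, 0.993, -0.004], [0.993, 0.115, 0.001], [0.001, -0.004, -1.0]]
wrist_force: [0.5, -0.4, -1.4]
grip_width: 0.168
```

```bash
python3 - <<'E'
from h import *
go((618,-224,150,1.571))
E
```

```text
t 10.75 tcp [444.5   5.5 146.5] yaw 1.686 q6 -0.33 w 0.168 F [ 0.5 -0.4 -1.4]
  -> [-24.79  14.6   -0.44] turn 0.115
```

Emit:
drive_tool:
  plan: "1 -4.1 2.4 -0.1 0.02; 1 -8.2 4.8 -0.2 0.04; 1 -12.4 7.4 -0.3 0.06; 1 -16.5 9.9 -0.4 0.08; 1 -20.7 12.3 -0.4 0.1; 1 -24.8 14.8 -0.4 0.115; 1 -24.8 14.8 -0.4 0.115; 1 -24.8 14.8 -0.4 0.115"

```text
time_s: 11.55
tcp_pos: [620.7, -224.7, 150.1]
ee_rot: [[0.001, 1.0, -0.004], [1.0, -0.001, 0.002], [0.002, -0.004, -1.0]]
wrist_force: [0.4, 0.8, -2.2]
grip_width: 0.167
```

Emit:
drive_tool:
  plan: "1 0 0 3 0; 1 0 0 6 0; 1 0 0 8.5 0; 1 0 0 8.5 0; 1 0 0 8.5 0; 1 0 0 8.5 0; 1 0 0 8.5 0; 1 0 0 8.5 0"

```text
time_s: 12.35
tcp_pos: [622.1, -224.5, 69.4]
ee_rot: [[-0.0, 1.0, 0.003], [1.0, 0.0, -0.001], [-0.001, 0.003, -1.0]]
wrist_force: [-0.6, 0.3, -1.7]
grip_width: 0.165
```

```bash
python3 - <<'E'
from h import *
go((620,-224,34,1.571))
E
```

```text
t 12.35 tcp [ 622.1 -224.5   69.4] yaw 1.571 q6 -0.5 w 0.165 F [-0.6  0.3 -1.7]
  -> [ 0.06 -0.22  3.54] turn -0.0
```

Emit:
drive_tool:
  plan: "1 0 -0.1 1.5 0; 1 0 -0.1 3 0; 1 0 -0.1 3.1 0; 1 0 -0.1 3.1 0; 1 0 -0.1 3.1 0; 1 0 -0.1 3.1 0; 1 0 -0.1 3.1 0; 1 0 -0.1 3.1 0"

```text
time_s: 13.15
tcp_pos: [620.3, -224.1, 36.7]
ee_rot: [[-0.0, 1.0, 0.0], [1.0, 0.0, -0.0], [-0.0, 0.0, -1.0]]
wrist_force: [-0.2, -0.2, -1.5]
grip_width: 0.163
```

Emit:
drive_tool:
  plan: "1 0 0 0 0; 1 0 0 0 0; 1 0 0 0 0; 3 0 0 0 0; 3 0 0 0 0; 3 0 0 0 0; 3 0 0 0 0; 3 0 0 0 0"

```text
time_s: 13.95
tcp_pos: [620.3, -224.2, 36.8]
ee_rot: [[-0.0, 1.0, 0.0], [1.0, 0.0, -0.0], [-0.0, 0.0, -1.0]]
wrist_force: [-0.0, 0.1, 0.0]
grip_width: 0.354
```

Emit:
drive_tool:
  plan: "3 0 0 -2 0; 3 0 0 -6 0; 3 0 0 -10 0; 3 0 0 -12 0; 3 0 0 -12 0; 3 0 0 -12 0; 3 0 0 -12 0; 3 0 0 -12 0"

```text
time_s: 14.75
tcp_pos: [619.1, -223.5, 153.9]
ee_rot: [[0.0, 1.0, -0.004], [1.0, -0.0, 0.002], [0.002, -0.004, -1.0]]
wrist_force: [0.5, 0.2, -0.1]
grip_width: 0.348
```

```bash
python3 - <<'E'
from h import *
go((446,136,150,0.64),(446,136,150,0.64-np.pi))
E
```

```text
t 14.75 tcp [ 619.1 -223.5  153.9] yaw 1.571 q6 -0.5 w 0.348 F [ 0.5  0.2 -0.1]
  -> [ 35.95 -17.31   0.53] turn 0.931
  -> [ 35.95 -17.31   0.53] turn -2.211
```

Emit:
drive_tool:
  plan: "5 4.5 -2.1 0 0.11; 5 9 -4.3 0 0.23; 5 13.5 -6.5 0 0.35; 5 18 -8.6 -0.3 0.46; 5 22.5 -10.8 -0.6 0.58; 5 27 -13 -1 0.7; 5 31.5 -15.1 -1 0.81; 5 36 -17.3 -1 0.93"

```text
time_s: 15.55
tcp_pos: [445.7, 137.2, 165.7]
ee_rot: [[0.805, 0.593, -0.001], [0.593, -0.805, 0.0], [-0.001, -0.001, -1.0]]
wrist_force: [0.4, -0.4, 0.3]
grip_width: 0.586
```

Emit:
drive_tool:
  plan: "5 0 0 0 0; 5 0 0 0 0; 5 0 0 0 0; 5 0 0 0 0; 5 0 0 0 0; 5 0 0 0 0; 5 0 0 0 0; 5 0 0 0 0"

```text
time_s: 16.35
tcp_pos: [447.4, 135.4, 166.6]
ee_rot: [[0.802, 0.597, 0.0], [0.597, -0.802, 0.0], [0.0, 0.0, -1.0]]
wrist_force: [-1.0, 0.5, 0.4]
grip_width: 0.586
```

```bash
cat > mk.py <<'E'
from h import *
JB=[(x,s*9,z) for s in(-1,1) for x,z in((-30,16),(-10,16),(-10,29.5),(10,29.5),(10,42),(30,42),(30,0),(-30,0))]
def mark(f,im,x,y,a,col,fish):
    for p in JB:
        X=(x+p[0]*np.cos(a)-p[1]*np.sin(a),y+p[0]*np.sin(a)+p[1]*np.cos(a),p[2])
        cv2.circle(im,tuple(int(round(v*2)) for v in proj(f,X,fish)),2,col,-1)
E
python3 - <<'E'
from mk import *
go((446,136,150,0.64))
f=grab('wrist','w4'); im=cv2.resize(f['img'],None,fx=2,fy=2)[:,:,::-1].copy()
mark(f,im,446,136.5,.64,(0,0,255),True)
u=proj(f,(446,136,21),True);print(u)
x,y=int(2*u[0])-200,max(0,int(2*u[1])-200);print(x,y)
cv2.imwrite('pics/c4.png',im[y:y+400,x:x+400])
E
```

```text
t 16.35 tcp [447.4 135.4 166.6] yaw 0.64 q6 1.01 w 0.586 F [-1.   0.5  0.4]
  -> [-0.08 -0.13  1.66] turn 0.0
[323.57165196 235.16605295]
447 270
```

View pics/c4.png

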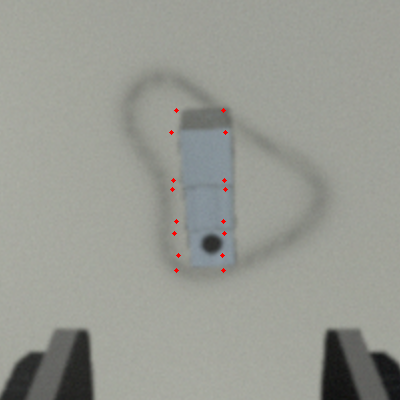

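The wrist crop shows jaw 1 about 9 px (4 mm) to the tool's +y of my estimate, and the angle agrees. I'll correct for that and grasp.

```bash
python3 - <<'E'
from h import *
go((451,135.2,32,0.64))
E
```

```text
t 16.4 tcp [447.4 135.5 166.6] yaw 0.64 q6 1.01 w 0.586 F [-0.4  0.3  0.2]
  -> [ 0.27  0.24 13.46] turn 0.0
```

Emit:
drive_tool:
  plan: "5 0.3 0.3 3 0; 5 0.3 0.3 7 0; 5 0.3 0.3 11 0; 5 0.3 0.3 13 0; 5 0.3 0.3 13.4 0; 5 0.3 0.3 13.4 0; 5 0.3 0.3 13.4 0; 5 0.3 0.3 13.4 0"

```text
time_s: 17.2
tcp_pos: [453.0, 135.2, 34.4]
ee_rot: [[0.802, 0.598, 0.004], [0.598, -0.802, 0.0], [0.003, 0.002, -1.0]]
wrist_force: [-1.1, -0.3, -0.9]
grip_width: 0.584
```

Emit:
drive_tool:
  plan: "2.5 0 0 0 0; 1.2 0 0 0 0; 1.2 0 0 0 0; 1.2 0 0 0 0; 1.2 0 0 0 0; 1.2 0 0 0 0; 1.2 0 0 0 0; 1.2 0 0 0 0"

```text
time_s: 18.0
tcp_pos: [452.2, 135.2, 33.5]
ee_rot: [[0.802, 0.598, 0.001], [0.598, -0.802, 0.0], [0.001, 0.001, -1.0]]
wrist_force: [-1.4, 0.3, 6.5]
grip_width: 0.198
```

Emit:
drive_tool:
  plan: "1.2 0 0 -3 0; 1.2 0 0 -7 0; 1.2 0 0 -11 0; 1.2 0 0 -12 0; 1.2 0 0 -12 0; 1.2 0 0 -12 0; 1.2 0 0 -12 0; 1.2 0 0 -12 0"

```text
time_s: 18.8
tcp_pos: [450.2, 134.9, 150.3]
ee_rot: [[0.802, 0.598, -0.004], [0.598, -0.802, -0.0], [-0.004, -0.002, -1.0]]
wrist_force: [-1.1, -0.4, -1.6]
grip_width: 0.201
```

```bash
python3 - <<'E'
from h import *
go((682,227,150,1.53))
E
```

```text
t 18.8 tcp [450.2 134.9 150.3] yaw 0.641 q6 1.0 w 0.201 F [-1.1 -0.4 -1.6]
  -> [24.09  6.48 -0.08] turn -0.889
```

Emit:
drive_tool:
  plan: "1.2 4 1.1 -0.1 -0.14; 1.2 8 2.2 -0.1 -0.28; 1.2 12 3.2 -0.1 -0.42; 1.2 16 4.3 -0.1 -0.56; 1.2 20 5.4 -0.1 -0.7; 1.2 24.1 6.5 -0.1 -0.84; 1.2 24.1 6.5 -0.1 -0.89; 1.2 24.1 6.5 -0.1 -0.89"

```text
time_s: 19.6
tcp_pos: [683.4, 227.1, 150.2]
ee_rot: [[0.04, 0.999, -0.005], [0.999, -0.04, -0.001], [-0.001, -0.004, -1.0]]
wrist_force: [-0.4, 0.9, -2.6]
grip_width: 0.198
```

Emit:
drive_tool:
  plan: "1.2 0 0 2 0; 1.2 0 0 4 0; 1.2 0 0 4 0; 1.2 0 0 4 0; 1.2 0 0 4 0; 1.2 0 0 4 0; 1.2 0 0 4 0; 1.2 0 0 4 0"

```text
time_s: 20.4
tcp_pos: [683.9, 227.1, 114.4]
ee_rot: [[0.04, 0.999, 0.001], [0.999, -0.04, 0.0], [0.0, 0.001, -1.0]]
wrist_force: [0.4, -0.7, -3.1]
grip_width: 0.199
```

```bash
python3 - <<'E'
from h import *
go((682,227,40,1.53))
f=grab('wrist','w5'); im=f['img'][:,:,::-1].copy(); a=-.05
for cx,cy in ((654,228),):
  for sx in(-70,70):
    for sy in(-80,80):
      u=proj(f,(cx+sx*np.cos(a)-sy*np.sin(a),cy+sx*np.sin(a)+sy*np.cos(a),20),True); cv2.circle(im,tuple(int(round(a)) for a in u),2,(0,0,255),-1)
cv2.imwrite('pics/w5m.png',im)
E
```

```text
t 20.4 tcp [683.9 227.1 114.4] yaw 1.531 q6 0.22 w 0.199 F [ 0.4 -0.7 -3.1]
  -> [-0.02 -0.19  7.44] turn 0.001
```

View pics/w5m.png

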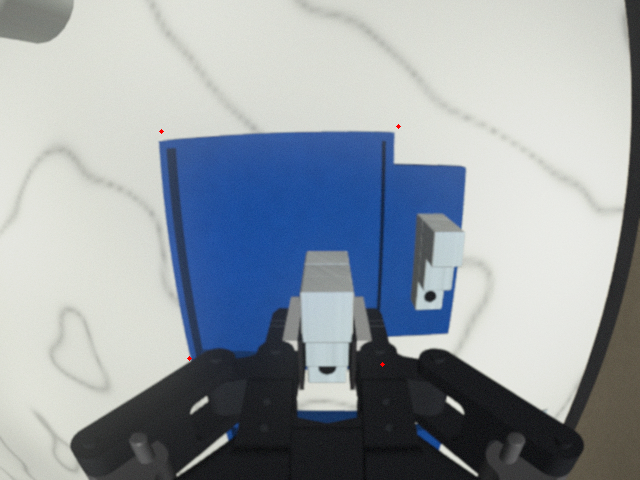

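The tray is about 7 mm nearer −y than predicted, with its far-left and far-right corners at (160,142) and (394,132). The jaw will still sit well inside, so I'll lower it.

Emit:
drive_tool:
  plan: "1.2 -0.4 -0.3 3 0; 1.2 -0.4 -0.3 6 0; 1.2 -0.4 -0.3 7.3 0; 1.2 -0.4 -0.3 7.4 0; 1.2 -0.4 -0.3 7.4 0; 1.2 -0.4 -0.3 7.4 0; 1.2 -0.4 -0.3 7.4 0; 1.2 -0.4 -0.3 7.4 0"

```text
time_s: 21.25
tcp_pos: [680.6, 223.3, 40.0]
ee_rot: [[0.04, 0.999, 0.001], [0.999, -0.04, 0.0], [0.0, 0.001, -1.0]]
wrist_force: [-0.5, -0.5, -1.7]
grip_width: 0.198
```

Emit:
drive_tool:
  plan: "1.2 0 0 0 0; 1.2 0 0 0 0; 1.2 0 0 0 0; 3.2 0 0 0 0; 3.2 0 0 0 0; 3.2 0 0 0 0; 3.2 0 0 0 0; 3.2 0 0 0 0"

```text
time_s: 22.05
tcp_pos: [680.6, 223.2, 39.9]
ee_rot: [[0.04, 0.999, 0.0], [0.999, -0.04, 0.0], [0.0, 0.0, -1.0]]
wrist_force: [0.4, 0.1, -0.9]
grip_width: 0.371
```

Emit:
drive_tool:
  plan: "3.2 0 0 -2 0; 3.2 0 0 -6 0; 3.2 0 0 -10 0; 3.2 0 0 -12 0; 3.2 0 0 -12 0; 3.2 0 0 -12 0; 3.2 0 0 -12 0; 3.2 0 0 -12 0"

```text
time_s: 22.85
tcp_pos: [679.1, 223.0, 156.9]
ee_rot: [[0.04, 0.999, -0.004], [0.999, -0.04, -0.001], [-0.001, -0.004, -1.0]]
wrist_force: [1.4, 0.3, -1.4]
grip_width: 0.379
```

```bash
python3 - <<'E'
from h import *
go((361,312,165,2.37))
E
```

```text
t 22.85 tcp [679.1 223.  156.9] yaw 1.531 q6 0.22 w 0.379 F [ 1.4  0.3 -1.4]
  -> [  7.62 -32.15  -0.68] turn -0.839
```

Emit:
drive_tool:
  plan: "5 1 -4.5 -0.2 -0.12; 5 2.1 -9 -0.4 -0.24; 5 3.2 -13.5 -0.6 -0.36; 5 4.3 -18 -0.7 -0.48; 5 5.4 -22.5 -0.7 -0.6; 5 6.4 -27 -0.7 -0.72; 5 7.6 -32.1 -0.7 -0.84; 5 7.6 -32.1 -0.7 -0.84"

```text
time_s: 23.65
tcp_pos: [356.8, 312.0, 164.0]
ee_rot: [[-0.721, 0.692, -0.006], [0.692, 0.721, -0.002], [0.003, -0.006, -1.0]]
wrist_force: [-0.1, 0.1, 0.4]
grip_width: 0.585
```

Emit:
drive_tool:
  plan: "5 0 0 0 0; 5 0 0 0 0; 5 0 0 0 0; 5 0 0 0 0; 5 0 0 0 0; 5 0 0 0 0; 5 0 0 0 0; 5 0 0 0 0"

```text
time_s: 24.45
tcp_pos: [362.8, 311.9, 166.6]
ee_rot: [[-0.717, 0.697, -0.0], [0.697, 0.717, -0.0], [-0.0, -0.0, -1.0]]
wrist_force: [-0.4, -0.0, 0.4]
grip_width: 0.584
```

```bash
python3 - <<'E'
from mk import *
go((361,312,32,2.37))
f=grab('wrist','w6'); im=cv2.resize(f['img'],None,fx=2,fy=2)[:,:,::-1].copy()
mark(f,im,360.6,312.4,2.37-np.pi,(0,0,255),True)
u=proj(f,(361,312,21),True);print(u)
x,y=int(2*u[0])-200,max(0,int(2*u[1])-200)
cv2.imwrite('pics/c6.png',im[y:y+400,x:x+400])
E
```

```text
t 24.45 tcp [362.8 311.9 166.6] yaw 2.371 q6 -0.3 w 0.584 F [-0.4 -0.   0.4]
  -> [ 0.13 -0.12 13.46] turn 0.001
[325.91284115 231.67852023]
```

View pics/c6.png

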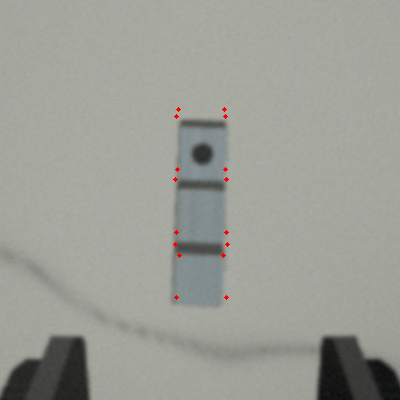

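Jaw 2 sits about 10 px (4 mm) towards tool −x and is turned by 0.03 rad. I'll correct for both and grasp.

Emit:
drive_tool:
  plan: "5 -0.5 -0.2 3 0.03; 5 -0.5 -0.2 7 0.03; 5 -0.5 -0.2 11 0.03; 5 -0.5 -0.2 13 0.03; 5 -0.5 -0.2 13.4 0.03; 5 -0.5 -0.2 13.4 0.03; 5 -0.5 -0.2 13.4 0.03; 5 -0.5 -0.2 13.4 0.03"

```text
time_s: 25.3
tcp_pos: [366.2, 307.8, 34.4]
ee_rot: [[-0.696, 0.718, 0.003], [0.718, 0.696, 0.002], [-0.001, 0.004, -1.0]]
wrist_force: [0.3, -1.0, 0.1]
grip_width: 0.582
```

Emit:
drive_tool:
  plan: "2.5 0 0 0 0; 1.2 0 0 0 0; 1.2 0 0 0 0; 1.2 0 0 0 0; 1.2 0 0 0 0; 1.2 0 0 0 0; 1.2 0 0 0 0; 1.2 0 0 0 0"

```text
time_s: 26.1
tcp_pos: [365.5, 307.4, 33.5]
ee_rot: [[-0.696, 0.718, 0.001], [0.718, 0.696, 0.001], [-0.0, 0.001, -1.0]]
wrist_force: [-1.6, -0.3, 5.5]
grip_width: 0.198
```

Emit:
drive_tool:
  plan: "1.2 0 0 -3 0; 1.2 0 0 -7 0; 1.2 0 0 -11 0; 1.2 0 0 -12 0; 1.2 0 0 -12 0; 1.2 0 0 -12 0; 1.2 0 0 -12 0; 1.2 0 0 -12 0"

```text
time_s: 26.9
tcp_pos: [363.7, 306.4, 150.3]
ee_rot: [[-0.696, 0.718, -0.004], [0.718, 0.696, -0.002], [0.001, -0.004, -1.0]]
wrist_force: [-0.9, -0.1, -2.4]
grip_width: 0.196
```

```bash
python3 - <<'E'
from h import *
go((624,223,155,1.53))
E
```

```text
t 26.9 tcp [363.7 306.4 150.3] yaw 2.341 q6 -0.28 w 0.196 F [-0.9 -0.1 -2.4]
  -> [-24.1   12.88  -0.56] turn 0.811
```

Emit:
drive_tool:
  plan: "1.2 -4 2.1 -0.5 0.13; 1.2 -8 4.3 -0.5 0.27; 1.2 -12 6.4 -0.5 0.41; 1.2 -16 8.6 -0.5 0.54; 1.2 -20 10.7 -0.5 0.68; 1.2 -24.1 12.9 -0.5 0.81; 1.2 -24.1 12.9 -0.5 0.81; 1.2 -24.1 12.9 -0.5 0.81"

```text
time_s: 27.7
tcp_pos: [625.2, 223.0, 155.2]
ee_rot: [[0.041, 0.999, -0.004], [0.999, -0.041, -0.0], [-0.001, -0.004, -1.0]]
wrist_force: [-0.9, -0.1, -1.9]
grip_width: 0.196
```

Emit:
drive_tool:
  plan: "1.2 0 0 3 0; 1.2 0 0 6 0; 1.2 0 0 8 0; 1.2 0 0 8 0; 1.2 0 0 8 0; 1.2 0 0 8 0; 1.2 0 0 8 0; 1.2 0 0 8 0"

```text
time_s: 28.5
tcp_pos: [626.1, 224.1, 79.2]
ee_rot: [[0.04, 0.999, 0.003], [0.999, -0.04, 0.001], [0.001, 0.003, -1.0]]
wrist_force: [0.7, 0.5, -2.5]
grip_width: 0.194
```

```bash
python3 - <<'E'
from h import *
go((624,223,40,1.53))
E
```

```text
t 28.5 tcp [626.1 224.1  79.2] yaw 1.531 q6 0.23 w 0.194 F [ 0.7  0.5 -2.5]
  -> [-0.12 -0.21  3.92] turn 0.001
```

Emit:
drive_tool:
  plan: "1.2 -0.1 -0.2 2 0; 1.2 -0.1 -0.2 3.5 0; 1.2 -0.1 -0.2 3.6 0; 1.2 -0.1 -0.2 3.6 0; 1.2 -0.1 -0.2 3.6 0; 1.2 -0.1 -0.2 3.6 0; 1.2 -0.1 -0.2 3.6 0; 1.2 -0.1 -0.2 3.6 0"

```text
time_s: 29.3
tcp_pos: [623.5, 223.0, 42.1]
ee_rot: [[0.04, 0.999, 0.001], [0.999, -0.04, 0.0], [0.0, 0.001, -1.0]]
wrist_force: [0.7, -0.8, -1.8]
grip_width: 0.201
```

Emit:
drive_tool:
  plan: "1.2 0 0 0 0; 1.2 0 0 0 0; 1.2 0 0 0 0; 3.2 0 0 0 0; 3.2 0 0 0 0; 3.2 0 0 0 0; 3.2 0 0 0 0; 3.2 0 0 0 0"

```text
time_s: 30.1
tcp_pos: [623.4, 222.9, 41.8]
ee_rot: [[0.04, 0.999, 0.0], [0.999, -0.04, 0.0], [0.0, 0.0, -1.0]]
wrist_force: [0.8, -0.2, -0.0]
grip_width: 0.374
```

Emit:
drive_tool:
  plan: "3.2 0 0 -2 0; 3.2 0 0 -6 0; 3.2 0 0 -10 0; 3.2 0 0 -12 0; 3.2 0 0 -12 0; 3.2 0 0 -12 0; 3.2 0 0 -12 0; 3.2 0 0 -12 0"

```text
time_s: 30.9
tcp_pos: [621.9, 222.7, 158.9]
ee_rot: [[0.04, 0.999, -0.004], [0.999, -0.04, -0.001], [-0.001, -0.004, -1.0]]
wrist_force: [0.2, -0.5, 0.4]
grip_width: 0.379
```

```bash
python3 - <<'E'
from h import *
go((374,-290,180,1.2))
E
```

```text
t 30.9 tcp [621.9 222.7 158.9] yaw 1.531 q6 0.23 w 0.379 F [ 0.2 -0.5  0.4]
  -> [-52.22 -22.73  -1.96] turn 0.331
```

Emit:
drive_tool:
  plan: "5 -4.5 -2 -0.3 0.03; 5 -9 -3.9 -0.6 0.06; 5 -13.5 -5.9 -1 0.09; 5 -18 -7.8 -1.4 0.12; 5 -22.5 -9.8 -1.8 0.15; 5 -27 -11.8 -2 0.18; 5 -31.5 -13.7 -2 0.21; 5 -36 -15.7 -2 0.24"

```text
time_s: 31.7
tcp_pos: [450.4, -131.7, 180.7]
ee_rot: [[0.277, 0.961, -0.001], [0.961, -0.277, 0.001], [0.0, -0.001, -1.0]]
wrist_force: [0.9, -0.3, -0.1]
grip_width: 0.584
```

Emit:
drive_tool:
  plan: "5 -4.4 -1.9 0 0.03; 5 -8.8 -3.8 0 0.06; 5 -13.3 -5.8 0 0.09; 5 -15.5 -7 0 0.09; 5 -15.5 -7 0 0.09; 5 -15.5 -7 0 0.09; 5 -15.5 -7 0 0.09; 5 -15.5 -7 0 0.09"

```text
time_s: 32.5
tcp_pos: [342.4, -259.2, 181.2]
ee_rot: [[0.36, 0.933, -0.0], [0.933, -0.36, 0.001], [0.001, -0.001, -1.0]]
wrist_force: [1.3, 0.0, 0.6]
grip_width: 0.587
```

```bash
python3 - <<'E'
from mk import *
go((374,-290,165,1.2))
f=grab('wrist','w7'); g=grab('side','s7')
w=f['img'].copy()
for X in((374,-290,42),(374,-290,6)):
    u=proj(f,X,True);print(u);cv2.circle(w,tuple(int(round(v)) for v in u),2,(255,0,0),-1)
a=cv2.resize(g['img'][140:360,150:360],(400,419),interpolation=cv2.INTER_CUBIC)
w=cv2.resize(w[100:350,200:440],(400,417))
o=np.zeros((420,800,3),np.uint8);o[:419,:400]=a;o[:417,400:]=w
cv2.imwrite('pics/c7.png',o[:,:,::-1])
E
```

```text
t 32.5 tcp [ 342.4 -259.2  181.2] yaw 1.203 q6 -0.52 w 0.587 F [1.3 0.  0.6]
  -> [-1.74  4.05  1.62] turn 0.003
[380.58555892 258.46900827]
[374.71526409 243.32021444]
```

View pics/c7.png

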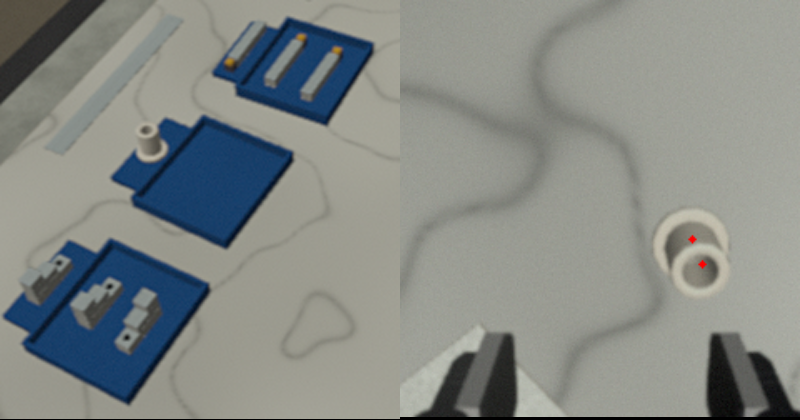

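Both tools and both jaws stand flat and apart in their trays. The bush's top centre is at about (379.5,262) in the wrist image.

```bash
python3 - <<'E'
from h import *
f=load('w7');p=world(f,379.5,262,42,True);print(p, world(f,374.6,246,6,True))
go((p[0],p[1],40,1.203))
E
```

```text
[ 372.35289848 -292.37371982   42.        ] [ 373.14883536 -292.19886205    6.        ]
t 32.6 tcp [ 342.4 -259.4  181.4] yaw 1.203 q6 -0.52 w 0.586 F [ 0.5  0.4 -0.1]
  -> [-2.    3.98 14.14] turn -0.0
```

Emit:
drive_tool:
  plan: "5.5 -1 2 1 0; 5.5 -2 4 3 0; 5.5 -2 4 6 0; 5.5 -2 4 10 0; 5.5 -2 4 13 0; 5.5 -2 4 14.2 0; 5.5 -2 4 14.3 0; 5.5 -2 4 14.3 0"

```text
time_s: 33.4
tcp_pos: [372.7, -293.7, 39.6]
ee_rot: [[0.361, 0.933, 0.001], [0.933, -0.361, -0.001], [-0.001, 0.001, -1.0]]
wrist_force: [0.9, -0.4, 0.3]
grip_width: 0.645
```

Emit:
drive_tool:
  plan: "5.5 0 0 0 0; 5.5 0 0 0 0; 2 0 0 0 0; 2 0 0 0 0; 2 0 0 0 0; 2 0 0 0 0; 2 0 0 0 0; 2 0 0 0 0"

```text
time_s: 34.2
tcp_pos: [372.4, -293.9, 39.6]
ee_rot: [[0.362, 0.932, 0.001], [0.932, -0.362, -0.001], [-0.001, 0.001, -1.0]]
wrist_force: [-1.1, 1.2, 6.1]
grip_width: 0.31
```

Emit:
drive_tool:
  plan: "2 0 0 -3 0; 2 0 0 -7 0; 2 0 0 -11 0; 2 0 0 -12 0; 2 0 0 -12 0; 2 0 0 -12 0; 2 0 0 -12 0; 2 0 0 -12 0"

```text
time_s: 35.0
tcp_pos: [371.1, -292.3, 156.5]
ee_rot: [[0.362, 0.932, -0.003], [0.932, -0.362, 0.003], [0.002, -0.004, -1.0]]
wrist_force: [0.2, 0.5, -1.0]
grip_width: 0.308
```

```bash
python3 - <<'E'
from h import *
go((660,7,160,1.571))
E
```

```text
t 35.0 tcp [ 371.1 -292.3  156.5] yaw 1.201 q6 -0.51 w 0.308 F [ 0.2  0.5 -1. ]
  -> [38.36 16.1  -0.33] turn -0.37
```

Emit:
drive_tool:
  plan: "2 4.5 1.9 -0.1 -0.04; 2 9 3.8 -0.2 -0.09; 2 13.5 5.7 -0.3 -0.13; 2 18 7.5 -0.3 -0.17; 2 22.5 9.4 -0.3 -0.22; 2 27 11.3 -0.3 -0.26; 2 31.5 13.2 -0.3 -0.3; 2 36 15.1 -0.3 -0.35"

```text
time_s: 35.8
tcp_pos: [643.5, -10.4, 159.9]
ee_rot: [[0.018, 1.0, -0.002], [1.0, -0.018, 0.0], [0.0, -0.002, -1.0]]
wrist_force: [0.2, -0.8, -1.0]
grip_width: 0.312
```

Emit:
drive_tool:
  plan: "2 1.5 0.5 1 -0.02; 2 2.3 1 3 -0.02; 2 2.3 1 5 -0.02; 2 2.3 1 7 -0.02; 2 2.3 1 7 -0.02; 2 2.3 1 7 -0.02; 2 2.3 1 7 -0.02; 2 2.3 1 7 -0.02"

```text
time_s: 36.6
tcp_pos: [654.1, 10.2, 93.1]
ee_rot: [[0.0, 1.0, 0.002], [1.0, -0.0, -0.0], [-0.0, 0.002, -1.0]]
wrist_force: [1.0, -0.0, 0.1]
grip_width: 0.31
```

```bash
python3 - <<'E'
from h import *
go((660,7,46,1.571))
E
```

```text
t 36.6 tcp [654.1  10.2  93.1] yaw 1.57 q6 -0.14 w 0.31 F [ 1.  -0.   0.1]
  -> [-0.32  0.58  4.71] turn -0.001
```

Emit:
drive_tool:
  plan: "2 -0.2 0.4 2 0; 2 -0.2 0.4 4 0; 2 -0.2 0.4 4.6 0; 2 -0.2 0.4 4.6 0; 2 -0.2 0.4 4.6 0; 2 -0.2 0.4 4.6 0; 2 -0.2 0.4 4.6 0; 2 -0.2 0.4 4.6 0"

```text
time_s: 37.4
tcp_pos: [657.5, 8.6, 46.0]
ee_rot: [[-0.0, 1.0, 0.001], [1.0, 0.0, -0.0], [-0.0, 0.001, -1.0]]
wrist_force: [-0.4, -0.2, 0.2]
grip_width: 0.31
```

Emit:
drive_tool:
  plan: "2 0 0 0 0; 2 0 0 0 0; 3.2 0 0 0 0; 4 0 0 0 0; 5.5 0 0 0 0; 5.5 0 0 0 0; 5.5 0 0 0 0; 5.5 0 0 0 0"

```text
time_s: 38.2
tcp_pos: [657.3, 8.6, 45.6]
ee_rot: [[-0.0, 1.0, 0.0], [1.0, 0.0, 0.0], [0.0, 0.0, -1.0]]
wrist_force: [-0.2, -0.5, -0.2]
grip_width: 0.644
```

Emit:
drive_tool:
  plan: "5.5 0 0 -1 0; 5.5 0 0 -4 0; 5.5 0 0 -8 0; 5.5 0 0 -12 0; 5.5 0 0 -15 0; 5.5 0 0 -17 0; 5.5 0 0 -17 0; 5.5 0 0 -17 0"

```text
time_s: 39.0
tcp_pos: [657.2, 8.6, 215.8]
ee_rot: [[-0.0, 1.0, 0.001], [1.0, 0.0, -0.0], [-0.0, 0.001, -1.0]]
wrist_force: [-0.7, 0.1, 0.1]
grip_width: 0.644
```

Emit:
drive_tool:
  plan: "5.5 -3 -3 0 0; 5.5 -6 -6 0 0; 5.5 -9 -9 0 0; 5.5 -12 -12 0 0; 5.5 -15 -15 0 0; 5.5 -18 -15 0 0; 5.5 -18 -15 0 0; 5.5 -18 -15 0 0"

```text
time_s: 39.8
tcp_pos: [506.4, -171.4, 213.7]
ee_rot: [[0.002, 1.0, -0.003], [1.0, -0.002, 0.002], [0.002, -0.003, -1.0]]
wrist_force: [1.1, 0.9, -0.2]
grip_width: 0.643
```

```bash
python3 - <<'E'
from h import *
go()
g=grab('side','s8'); f=grab('scene','f8')
o=np.zeros((600,800,3),np.uint8)
o[:480,:400]=cv2.resize(g['img'][120:360,150:350],(400,480),interpolation=cv2.INTER_CUBIC)
o[:400,400:]=cv2.resize(f['img'][200:450,130:460],(400,303),interpolation=cv2.INTER_CUBIC)[:400] if 0 else cv2.resize(f['img'][190:440,130:460],(400,400))
cv2.imwrite('pics/c8.png',o[:480,:,::-1])
E
```

```text
t 39.8 tcp [ 506.4 -171.4  213.7] yaw 1.569 q6 -0.51 w 0.643 F [ 1.1  0.9 -0.2]
```

View pics/c8.png

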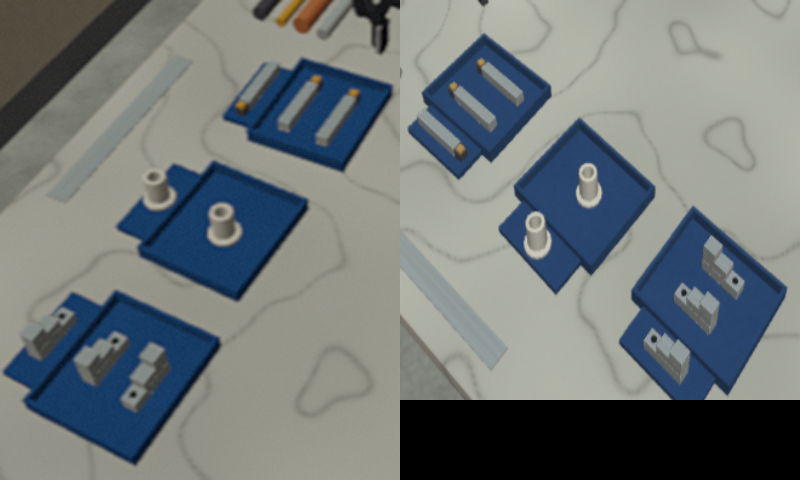

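Both views show all five items upright and flat on the tray floors. Same-kind items are apart, and the arm is clear of everything. Before handing in, I'll check that the bottle and key haven't moved.

```bash
python3 - <<'E'
from h import *
a=load('scene0')['img'].astype(int);b=load('f8')['img'].astype(int)
for n,(x,y,w,h) in dict(bottle=(515,315,65,75),key=(155,150,55,50)).items(): print(n,np.abs(a-b)[y:y+h,x:x+w].mean().round(2),np.abs(a-b)[y:y+h,x:x+w].max())
ticket.hand_in()
E
```

```text
bottle 3.9 10
key 3.86 7
the job is handed in; nothing more can be done
```

All five items are sorted and the job is handed in at about 40 s of the 128 s allowed. The two turning tools, the two chuck jaws and the flanged bush were placed in that order, each in the tray with its sample.

- **Placing:** The last side and scene pictures show every item flat on its tray floor, the same way up as before. The tools and the jaws each lie well apart, by about 40 mm going by where I placed them. The arm stood clear with nothing in the gripper.
- **Bystanders:** The picture areas around the oil bottle and the chuck key differ from the start only by image noise, so neither moved.
- **Forces:** The wrist force readings after each move never went above about 7 N.
- **Disagreements:** My first position estimates were 4–7 mm off in places, such as the jaws and the jaw tray, and I corrected these from the wrist camera. The first tool was released about 6 mm above its resting height and the second jaw about 3 mm above. Both still settled flat.

No final check failed.

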